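# Draw the filter plate from the locked tank and hold it over the drip tray

### The arm

A 6-joint arm with a two-finger parallel gripper is mounted at the origin on the work surface. World frame = base frame: x ahead of the robot, y to its left, z up, the work surface at z = 0. Lengths are in m, angles in rad, forces in N, time in s.
With the tool pointing down it reaches from about 0.3 to 0.775 m from the base axis. Payload 14.6 kg.
Tool frame: the origin (TCP) lies midway between the tips of the shut fingers; the grasp point (between the pads) lies 19 mm behind it (ctrl.tcp_to_grasp is the z of the grasp point in the tool frame, in m); z points along the fingers, y is the line along which they close (so a half turn about z gives the same grasp; the last joint's range is limited). The gripper opens to 94 mm and grips with 3 to 60 N. Pads are 16 mm wide; open, the fingers measure 119 mm over their backs; the gripper's body (75 mm by 177 mm) begins 78 mm behind the grasp point.
Start: joints at [1.127, 0.3, 1.521, -0, 1.321, -0.067], TCP at [0.202, 0.511, 0.205] pointing down, gripper open.
Joint ranges: [-3.03, 3.03], [-0.79, 2.21], [0.23, 2.52], [-1.04, 4.18], [0, 3.07], [-2.55, 2.55]. Speed limits (rad/s): [2.22, 2.22, 2.57, 3.14, 3.14, 3.14].

### API

Orientations are given as [roll, pitch, yaw] about the fixed x, y, z axes, in that order (R = Rz(yaw) Ry(pitch) Rx(roll)).
In Python, from station import monitor, camera, ctrl gives the robot as it stands.
- The arm moves only by the tool apply_moves, never from a script. Its argument "plan" is one flat list of numbers, 4 for each row, row after row: the shift along the tool's x, y, z in mm, then the turn about the tool's z in rad. In form: [dx, dy, dz, spin, dx, dy, dz, spin, ...]. A call has 1 to 20 rows; each row shifts and turns the commanded pose from where the row before left it, along the tool's axes as they then stand; what a row does not reach is not made up. A row lasts 1/10 s, in which the tool goes at most 50 mm and 8.59 degrees, less where a joint would pass 70% of its speed; a pose out of reach is approached as far as the arm can. A call is refused whole if a number of a shift passes 50 or a number of a turn 0.15, either way. A call with a gripper value outside its range is refused whole. "hand" is the gripper command: -1 is shut, 1 is fully open, values between are in proportion, set as the call begins (left out, the last holds). The fingers move at their own pace and stop on an object; "squeeze" is the grip in N (left out, the last holds). Time passes only in rows, so rows that do not move let the fingers close. It gives the time, the measured TCP pose, the force, the opening and the grip force at its end, in the units of the state.
- monitor.get_obs(): the state, without advancing time (a new reading comes with each control period).
- camera(name): name is "side" or "top"; returns a dict with "image" (384x512x3 uint8, red, green, blue), "range_z" (384x512 float32, m along the optical axis (not along the pixel's ray), 0 where there is no reading), "mtx" (3x3 intrinsics, pixels), "rvec" (rotation vector, rad) and "tvec" (3), from world to camera coordinates, as OpenCV has them. Camera axes: x right, y down, z forward; pixel columns grow to the right and rows downward; lengths in m; the calibration is good to about 2 mm. A picture is of the moment at which its call begins.
- ctrl.hand_in(): hands the job in; it is judged then, once.
The state is a dict: "time_s": time; "qpos": joint angles; "joint_vel": joint speeds; "tau": joint torques, N m; "ee_pos": TCP position; "eef_rot": TCP orientation; "force": force on the tool from outside, world axes, zero at the start; "moment": the same for the moment, N m; "grip_width": finger opening in m; "grip_force": force on a finger pad.
Only numpy, scipy, OpenCV 4.12 (cv2) and the standard library are available. Lean on these libraries where they do the work, as an engineer would, in place of code of your own. Each camera call takes 0.05 s, during which the arm holds its last target. There are 200 camera calls.

### The job

Wind the tank's handwheel anticlockwise until the lock bar is fully back against its stop, then lift the flap by its handle to about upright and leave it standing open. Draw out the gridded filter plate with the grip tab, leaving the plain blank plate in its slot, and finish while holding the filter plate upright and still in the gripper, about a hand's breadth above the middle of the drip tray and turned so that its width runs along the tray's long side. Do not put it down or let it go, and leave the tray and all the other things where they are.

Things in the scene. Friction and masses are not known exactly. Their poses are not given: they have to be found in the camera images.
- tank: grey steel filter tank, bolted down, 220 (x) by 130 (y) by 110 mm high, walls and floor 5 mm; origin at the centre of its underside on the table. The flap covers its whole mouth, hinged along the +y rim. Against its -y side: a gearbox (100 by 100 by 100 mm high, centre x -50, y -135) carrying the horizontal handwheel, and the lock bar's bed (x 50 to 100, y -225 to -70, 119 mm high).
- slot_a (a point): middle of the tank's inner floor at one slot (x -50 mm of the tank). Each slot runs across the tank (along y), 11 mm wide, between ribs on the two long walls (ribs to 75 mm above the table, 15 mm deep), open upward; filter plate and blank plate may be either way round in the two slots.
- slot_b (a point): the same for the other slot, at x +50 mm of the tank.
- stop_face (a point): middle of the stop block's face, at the -y end of the lock bar's bed; the block's top is 139 mm above the table, as is the top of the strap over the bar, 90 mm nearer the tank.
- wheel (a joint): angle of the handwheel about its vertical axis, rad, growing anticlockwise seen from above; range 0 to 8.4, starts from 0 to 3. Geared to the lock bar: 4.76 mm of travel per rad. Needs about 2 N at the knob; stays where it is left. Steel wheel, 116 mm over its rim, rim top 126 mm above the table.
- lock_bar (a joint): travel of the lock bar, m: flat steel bar, 24 mm wide, 12 mm thick, top 132 mm above the table, sliding along the tank's y, moved only by the wheel. At 0 its tip lies 30 mm over the flap's free edge and holds the flap shut; grows as it draws back to -y; free of the flap from 0.031; at 0.040 its tail touches the stop and goes no farther.
- wheel_axis (a point): point on the handwheel's axis at the height of the crank knob's middle, 152 mm above the table; fixed to the tank, axes as the tank's.
- crank_knob (a point): point on the axis of the black crank knob on the wheel's rim, 52 mm from the wheel's axis, 150 mm above the table. Upright cylinder of 22 mm diameter, from 127 to 168 mm above the table; revolves freely on its pin. The point turns with the wheel.
- flap (a joint): opening angle of the flap, rad: 0 shut, pi/2 upright, 1.75 its end stop just past upright. Stiff hinge: it stays at any angle it is left at; about 5 N at the handle lifts it. It turns about the tank's x axis: its -y edge rises and swings over to +y.
- flap_hinge (a point): middle of the flap's hinge line (along the tank's x), 110.5 mm above the table, at y +65 mm of the tank. Turns with the flap; at angle 0 its axes are the tank's. The flap is a plate 220 by 130 by 8 mm with its underside in this plane.
- flap_handle (a point): middle of the flap's handle: round bar, 10 mm diameter, 80 mm long, parallel to the hinge line, on a leg at each end, its axis 40 mm off the flap's upper face. In the flap's frame it lies 30 mm to -x, 100 mm to -y and 48 mm up from point flap_hinge. Turns with the flap.
- plate_tab (a point): centre of the filter plate's grip tab: 12 mm (x) by 34 mm (y) by 24 mm high, on the middle of its upper edge. In the slot it lies 92 mm above the table, 18 mm below the tank's rim. Axes as the plate's: x across its thickness, y along its width, z up.
- plate_center (a point): centre of the filter plate's panel: steel frame with a grid in it, 8 mm thick (x), 110 mm wide (y), 75 mm high (z); lower edge 37.5 mm below this point, tab centre 49.5 mm above. Weighs 0.2 to 0.35 kg. Stands loose in one of the two slots, under the flap.
- blank_center (a point): centre of the plain blank plate in the other slot: smooth steel, 8 by 110 by 60 mm high, without grid or tab, upper edge 65 mm above the table. Stays where it is.
- tray: flat open aluminium drip tray standing loose on the table, 120 (x) by 190 (y, its long side) by 25 mm high; origin at the centre of its underside. It may be turned up to about 23 degrees.
- jar: amber glass jar with black cap, 70 mm diameter, 85 mm high, loose, to be left alone; origin at the centre of its underside
- bearing: steel bearing ring, 62 mm diameter, 18 mm high, loose, to be left alone; origin at the centre of its underside
- wrench: steel wrench lying flat, loose, to be left alone; origin in the tool, on the table
- screwdriver: screwdriver lying flat, loose, to be left alone; origin in the tool, on the table
- tape: grey plastic collar, 90 mm diameter, 25 mm high, loose, to be left alone; origin at the centre of its underside
- bushing: flanged brass bushing, 48 mm diameter at the foot, 35 mm high, loose, to be left alone; origin at the centre of its underside
- can: blue can, 66 mm diameter, 100 mm high, loose, to be left alone; origin at the centre of its underside
Not all that is in view belongs to the job. Of the things that look like the tray, the smaller one is meant.

How it is judged:
On the way, in this order (a step that is already met when the one before it is completed fails the run):
1. the lock bar is wound back against its stop (value of joint lock_bar above 0.038 m), for 0.2 s.
2. the flap is lifted to about upright (value of joint flap above 1.25 rad), for 0.2 s.
3. the filter plate is drawn up clear of the tank (height (world z) of plate_center above 0.15 m), for 0.2 s.
At the end, for the whole second after the job is handed in: Gripper holds the plate upright (0.2 rad), still, panel centre within 40 mm of the tray's middle in plan, 80 to 260 mm above the table, width within 0.25 rad of the tray's long side, touching neither tray nor tank; bar back over 37 mm, flap open over 1.2 rad, blank plate in its slot (value of joint lock_bar above 0.037 m and value of joint flap above 1.2 rad and horizontal distance between plate_center and tray below 0.04 m and height (world z) of plate_center between 0.08 and 0.26 m and angle between plate_center's own z axis and vertical below 0.2 rad and angle between the y axis of plate_center and the y axis of tray, either way round below 0.25 rad and contact force between plate and the fingers above 1 N and contact force between plate and tray below 0.1 N and contact force between plate and tank below 0.1 N and linear speed of plate below 0.02 m/s and distance of blank_center from where it was at the start of the episode below 0.02 m); the arm keeps its last pose, push and grip.
It fails at once if the blank plate is moved (distance of blank_center from where it was at the start of the episode above 0.02 m).
It fails at once if the tray is pushed away (distance of tray from where it was at the start of the episode above 0.03 m).
It fails at once if a bystander is disturbed (distance of any of jar, bearing, wrench, screwdriver, tape, bushing, can from where it was at the start of the episode above 0.03 m).
It also fails if it takes over 72 s, if anything falls off the work surface, if the arm or the gripper's body presses on something with over 40 N, if the wrist force passes 120 N, or if a joint passes its speed limit or range.

## Working session

There is one attempt and no reset: what is moved stays moved. The work goes in short steps, Python scripts to look and compute and a tool call to move; the robot and the scene stay as the last step left them, time stands still between calls to the robot, and variables do not carry over. Pictures are saved under pics/ and viewed, at most 10 in all, crops included, and the job is handed in when it is done.

Besides the shell and the picture viewer there is one more tool, called after ">>>" as name(argument=value, ...) on one line, values as JSON. apply_moves: Moves the arm, as the interface text tells. Its arguments: {"type":"object","properties":{"plan":{"type":"array","items":{"type":"number"}},"hand":{"type":"number"},"squeeze":{"type":"number"}},"required":["plan"]}

```bash
mkdir -p pics; ls; python3 - <<'E'
from station import monitor,camera,ctrl
import cv2,numpy as np
print(monitor.get_obs())
for n in("top","side"):
    c=camera(n); cv2.imwrite(f"pics/{n}0.png",cv2.resize(c["image"][:,:,::-1],(800,600),interpolation=cv2.INTER_CUBIC))
    R=cv2.Rodrigues(c["rvec"])[0]; print(n,c["mtx"],-R.T@c["tvec"],R[2]); np.savez(f"pics/{n}0.npz",**c)
E
```

```text
pics
{'time_s': 0.0, 'qpos': array([ 1.12743158e+00,  3.00489358e-01,  1.52160641e+00, -1.11419454e-05,
        1.32069722e+00, -6.65853364e-02]), 'joint_vel': array([ 0.00022964, -0.0012169 ,  0.00102302, -0.00060801, -0.00026842,
        0.00155295]), 'tau': array([ 2.44568961e-03, -5.31792426e+01, -3.52738631e+01,  7.09601655e-02,
        2.43238185e-02, -9.08681454e-05]), 'ee_pos': array([0.20224057, 0.51117307, 0.2048656 ]), 'eef_rot': array([-3.14039427e+00, -6.90972537e-05,  2.76481597e+00]), 'force': array([-0.56658401,  0.35467873, -0.23488144]), 'moment': array([ 0.0298661 , -0.00307932, -0.03043063]), 'grip_force': 0.0, 'grip_width': 0.09363943284503883}
top [[364.2661321    0.         259.28087306]
 [  0.         364.2661321  191.51140782]
 [  0.           0.           1.        ]] [0.39236172 0.00626635 1.21253999] [ 0.07493972 -0.01167895 -0.99711967]
side [[387.88022309   0.         253.63528846]
 [  0.         387.88022309 195.01176522]
 [  0.           0.           1.        ]] [-0.1859642  -0.65592548  0.74925317] [ 0.58162418  0.57673829 -0.5736604 ]
```

View pics/top0.png

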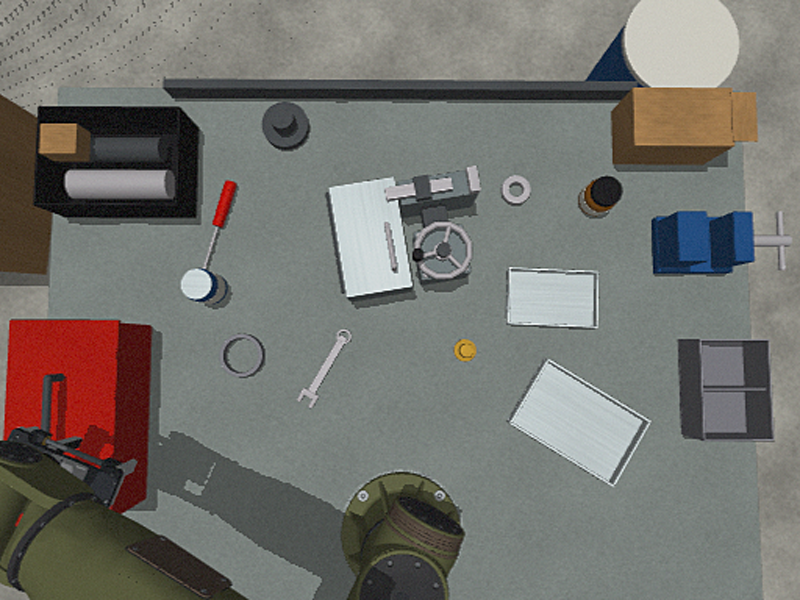

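View pics/side0.png

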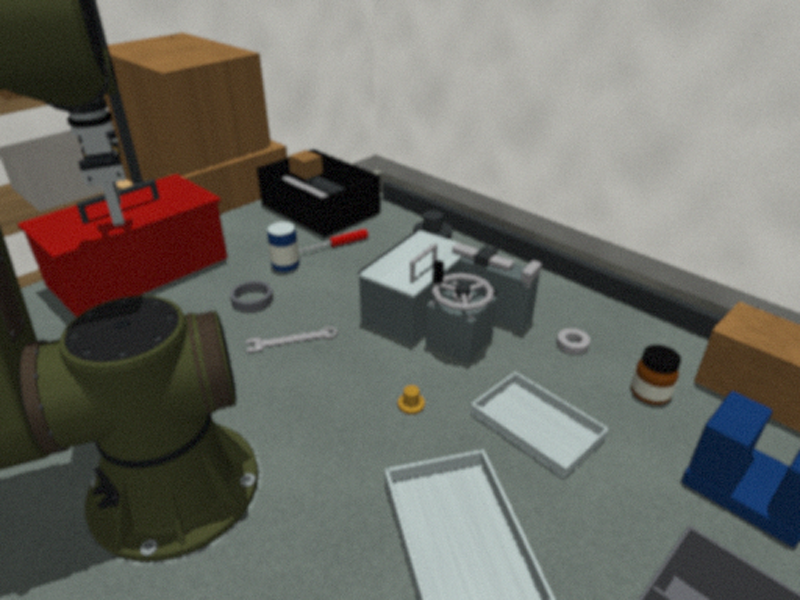

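The top view shows the shut flap at about (370,238), wheel hub (443,250), knob (419,255) and lock bar (430,187). Tray candidates are the small one at (552,297) and the larger one at (580,422), so I choose the small one. Knob candidates are the black cylinder at (419,255) and the dark hub at (443,250), so I choose the rim cylinder. I'll check these choices in one close crop.

```bash
cat >h.py <<'E'
import numpy as np,cv2
def ray(c,u,v,z):
    R=cv2.Rodrigues(c["rvec"])[0]; o=-R.T@np.ravel(c["tvec"])
    d=R.T@np.linalg.solve(c["mtx"],[u,v,1.]); return o+d*(z-o[2])/d[2]
def proj(c,P): return cv2.projectPoints(np.atleast_2d(np.float64(P)),c["rvec"],c["tvec"],c["mtx"],None)[0][:,0]
def crop(c,x0,y0,w,h,s,f): cv2.imwrite(f,cv2.resize(c["image"][y0:y0+h,x0:x0+w,::-1],None,fx=s,fy=s,interpolation=cv2.INTER_CUBIC))
E
python3 - <<'E'
from h import *
c=np.load("pics/top0.npz"); crop(c,200,100,190,116,4.2,"pics/c1.png")
E
```

```text
(no output)
```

View pics/c1.png

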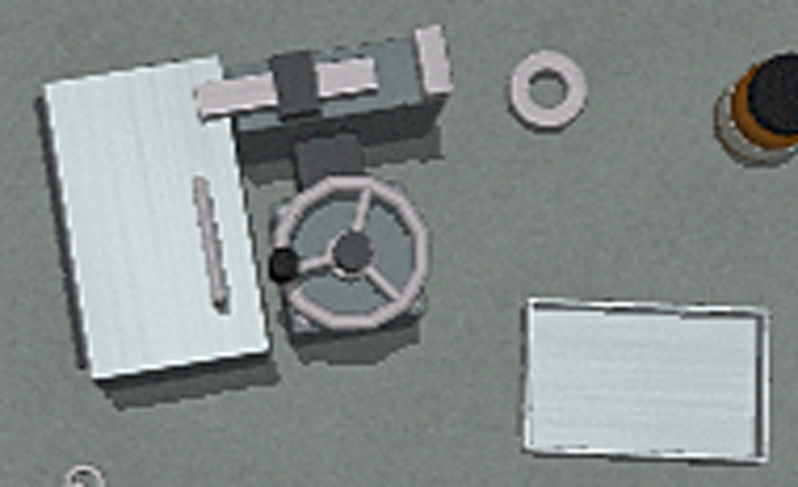

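The crop shows the knob at (285,264) on the rim (ring centre 352,252), the shut flap with its handle, the bar tip on the flap at (200,103), and the smaller tray with corners near (528,298) and (765,461). Both choices match the description.

```bash
cat >>h.py <<'E'
def rigid(A,B): # 2D fit B=R A+t
    A=np.array(A);B=np.array(B);a=A-A.mean(0);b=B-B.mean(0)
    th=np.arctan2((a[:,0]*b[:,1]-a[:,1]*b[:,0]).sum(),(a*b).sum()); R=np.array([[np.cos(th),-np.sin(th)],[np.sin(th),np.cos(th)]])
    t=B.mean(0)-R@A.mean(0); return th,t,(A@R.T+t-B)*1e3
E
python3 - <<'E'
from h import *
c=np.load("pics/top0.npz")
f=lambda x,y,z:ray(c,200+(x+.5)/4.2-.5,100+(y+.5)/4.2-.5,z)[:2]
M=[(.11,.065),(.11,-.065),(-.11,-.065),(-.11,.065),(-.05,-.135)]
P=[f(45,85,.1185),f(218,57,.1185),f(270,352,.1185),f(95,379,.1185),f(352,252,.126)]
th,t,e=rigid(M,P);print("tank",th,t,e.round(1))
R=np.array([[np.cos(th),-np.sin(th)],[np.sin(th),np.cos(th)]])
w=R@[-.05,-.135]+t;k=f(285,264,.168);d=k-w
print("axis",w,P[4],"knob",k,np.hypot(*d),"world ang",np.arctan2(d[1],d[0]))
print("handle",R@[-.03,-.035]+t,"slots",R@[-.05,0]+t,R@[.05,0]+t,"bar tip",R.T@(f(200,103,.132)-t))
Q=[f(528,298,.025),f(770,309,.025),f(765,461,.025),f(523,450,.025)]
th,t,e=rigid([(.06,.095),(.06,-.095),(-.06,-.095),(-.06,.095)],Q);print("tray",th,t,e.round(1))
E
```

```text
tank 0.17024981503385161 [0.59683569 0.06134737] [[ 0.4  1.2]
 [ 1.3 -1.3]
 [ 0.4 -0.8]
 [-2.1  1.8]
 [-0.  -0.9]]
axis [ 0.57043142 -0.08017229] [ 0.57046172 -0.07924512] knob [ 0.55514616 -0.02969347] 0.052742299506733016 world ang 1.8648249230943539
handle [0.57319942 0.02177053] slots [0.54755857 0.05287595] [0.64611282 0.0698188 ] bar tip [ 0.07395106 -0.04460986]
tray -0.04683095648648883 [ 0.48712957 -0.31698201] [[ 0.6  0.1]
 [ 0.1  0.5]
 [-0.6 -0.8]
 [-0.2  0.2]]
```

>>> apply_moves(plan=[0,0,-2,0.146,0,0,-2,0.146,0,0,-2,0.146,0,0,-2,0.146,0,0,-2,0.146,0,0,-2,0.146,0,0,0,0.148,-20,10,0,0,-30,13,0,0,-30,13,0,0,-30,13,0,0,-30,13,0,0,-30,13,0,0,-30,13,0,0,-30,13,0,0,-30,13,0,0,-30,13,0,0,-30,13,0,0,-30,13,0,0,-30,13,0,0], hand=0, squeeze=12)

```text
time_s: 2.1
ee_pos: [0.4307, 0.1637, 0.2173]
eef_rot: [-3.141, 0.0, 1.741]
force: [0.4, 0.2, -0.2]
grip_width: 0.0465
grip_force: 0.0
```

```bash
cat >>h.py <<'E'
TH=.170
def go(p):  # print tool-frame delta in mm to world point p (tool down)
    from station import monitor
    o=monitor.get_obs(); R=cv2.Rodrigues(np.array([0,0,o["eef_rot"][2]]))[0]@np.diag([1,-1,-1.])
    print("t",o["time_s"],"pos",o["ee_pos"].round(4),"rpy",o["eef_rot"].round(4),"F",o["force"].round(1),"delta mm",(R.T@(np.array(p)-o["ee_pos"])*1e3).round(1))
E
python3 -c "
from h import *
go([.5551,-.0297,.20])"
```

```text
t 2.1 pos [0.4307 0.1637 0.2173] rpy [-3.1413  0.      1.7408] F [ 0.4  0.2 -0.2] delta mm [-211.7   89.9   17.3]
```

>>> apply_moves(plan=[-24,10,1,0,-24,10,2,0,-24,10,2,0,-24,10,2,0,-24,10,2,0,-24,10,2,0,-24,10,2,0,-20,10,2,0,-16,7,2,0,-8,3,0,0,0,0,0,0,0,0,0,0])

```text
time_s: 3.3
ee_pos: [0.5546, -0.0282, 0.2005]
eef_rot: [-3.141, -0.0, 1.741]
force: [-0.5, 0.3, -0.5]
grip_width: 0.0471
grip_force: 0.0
```

```bash
python3 - <<'E'
from h import *
from station import camera
go([.5551,-.0297,.134])
c=camera("side"); p=proj(c,[.5551,-.0297,.168])[0]; print(p); x,y=int(p[0])-60,int(p[1])-45
print(x,y); np.savez("pics/side1.npz",**c); crop(c,x,y,120,90,6,"pics/s1.png")
E
```

```text
t 3.3 pos [ 0.5546 -0.0282  0.2005] rpy [-3.1415e+00 -2.0000e-04  1.7410e+00] F [-0.5  0.3 -0.5] delta mm [-1.5  0.3 66.5]
[280.13729697 167.81407843]
220 122
```

View pics/s1.png

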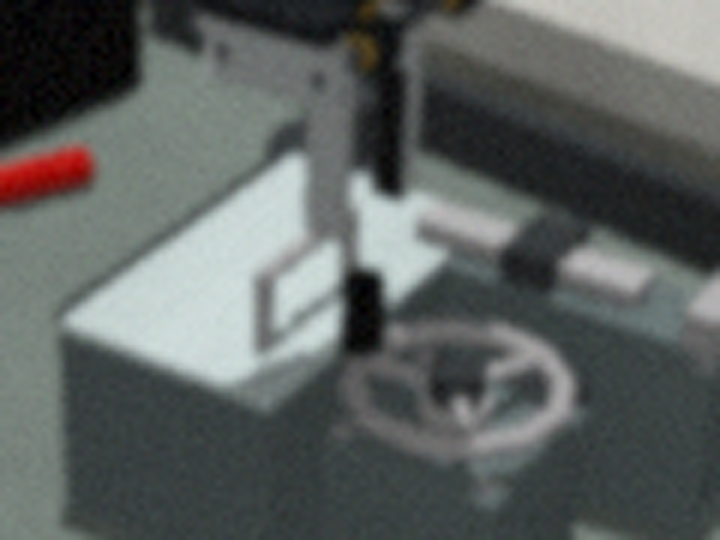

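The knob stands at (363,310) with its top at about (363,275), where I predicted it, and the open fingers are above it. I'll descend and close.

>>> apply_moves(plan=[-1.5,0,10,0,0,0,12,0,0,0,12,0,0,0,12,0,0,0,10,0,0,0,6,0,0,0,4,0,0,0,0,0])

```text
time_s: 4.15
ee_pos: [0.555, -0.0302, 0.1341]
eef_rot: [-3.141, -0.0, 1.741]
force: [0.6, -0.2, -0.1]
grip_width: 0.047
grip_force: 0.0
```

>>> apply_moves(plan=[0,0,0,0,0,0,0,0,0,0,0,0,0,0,0,0,0,0,0,0], hand=-1, squeeze=12)

```text
time_s: 4.65
ee_pos: [0.5553, -0.0302, 0.1348]
eef_rot: [3.141, 0.0, 1.741]
force: [0.8, -0.1, 3.1]
grip_width: 0.0214
grip_force: 12.0
```

```bash
python3 - <<'E'
from h import *
w=np.array([.5704,-.0797])
go([.5551,-.0297,.134])
from station import monitor
p=monitor.get_obs()["ee_pos"][:2]; d=p-w; a=np.arctan2(d[1],d[0]); print(np.hypot(*d),a)
# tool steps, 10deg rows, in tool axes yaw 1.741
y=1.741; X=np.array([np.cos(y),np.sin(y)]);Y=np.array([np.sin(y),-np.cos(y)])
pts=[w+.052*np.array([np.cos(a+i*np.pi/18),np.sin(a+i*np.pi/18)]) for i in range(37)]
for i in range(36):
    s=(pts[i+1]-pts[i])*1e3; print(i,round(s@X,1),round(s@Y,1),end="; ")
E
```

```text
t 4.65 pos [ 0.5553 -0.0302  0.1348] rpy [3.1409e+00 2.0000e-04 1.7408e+00] F [ 0.8 -0.1  3.1] delta mm [ 0.6 -0.1  0.8]
0.05171045062095091 1.8672980187003672
0 -1.9 -8.9; 1 -3.4 -8.4; 2 -4.8 -7.7; 3 -6.1 -6.7; 4 -7.2 -5.6; 5 -8.0 -4.2; 6 -8.6 -2.8; 7 -9.0 -1.2; 8 -9.1 0.4; 9 -8.9 1.9; 10 -8.4 3.4; 11 -7.7 4.8; 12 -6.7 6.1; 13 -5.6 7.2; 14 -4.2 8.0; 15 -2.8 8.6; 16 -1.2 9.0; 17 0.4 9.1; 18 1.9 8.9; 19 3.4 8.4; 20 4.8 7.7; 21 6.1 6.7; 22 7.2 5.6; 23 8.0 4.2; 24 8.6 2.8; 25 9.0 1.2; 26 9.1 -0.4; 27 8.9 -1.9; 28 8.4 -3.4; 29 7.7 -4.8; 30 6.7 -6.1; 31 5.6 -7.2; 32 4.2 -8.0; 33 2.8 -8.6; 34 1.2 -9.0; 35 -0.4 -9.1;
```

>>> apply_moves(plan=[-1.9,-8.9,0,0,-3.4,-8.4,0,0,-4.8,-7.7,0,0,-6.1,-6.7,0,0,-7.2,-5.6,0,0,-8.0,-4.2,0,0,-8.6,-2.8,0,0,-9.0,-1.2,0,0,-9.1,0.4,0,0])

```text
time_s: 5.55
ee_pos: [0.5213, -0.0952, 0.1349]
eef_rot: [3.137, -0.0, 1.741]
force: [15.1, 7.0, -3.4]
grip_width: 0.0217
grip_force: 12.0
```

>>> apply_moves(plan=[-8.9,1.9,0,0,-8.4,3.4,0,0,-7.7,4.8,0,0,-6.7,6.1,0,0,-5.6,7.2,0,0,-4.2,8.0,0,0,-2.8,8.6,0,0,-1.2,9.0,0,0,0.4,9.1,0,0])

```text
time_s: 6.45
ee_pos: [0.5848, -0.1302, 0.1348]
eef_rot: [-3.141, -0.0, 1.74]
force: [-3.7, 0.6, 5.8]
grip_width: 0.0219
grip_force: 12.0
```

>>> apply_moves(plan=[1.9,8.9,0,0,3.4,8.4,0,0,4.8,7.7,0,0,6.1,6.7,0,0,7.2,5.6,0,0,8.0,4.2,0,0,8.6,2.8,0,0,9.0,1.2,0,0,9.1,-0.4,0,0,0,0,0,0])

```text
time_s: 7.45
ee_pos: [0.6204, -0.0632, 0.1348]
eef_rot: [3.14, -0.001, 1.742]
force: [4.5, 2.9, 4.4]
grip_width: 0.0217
grip_force: 12.0
```

```bash
python3 - <<'E'
from h import *
from station import camera
w=np.array([.5704,-.0797])
go([*w,.134])
c=camera("top"); np.savez("pics/top1.npz",**c); crop(c,230,95,100,75,7,"pics/c2.png")
E
```

```text
t 7.45 pos [ 0.6204 -0.0632  0.1348] rpy [ 3.1401e+00 -7.0000e-04  1.7420e+00] F [4.5 2.9 4.4] delta mm [ -7.7 -52.1   0.8]
```

View pics/c2.png

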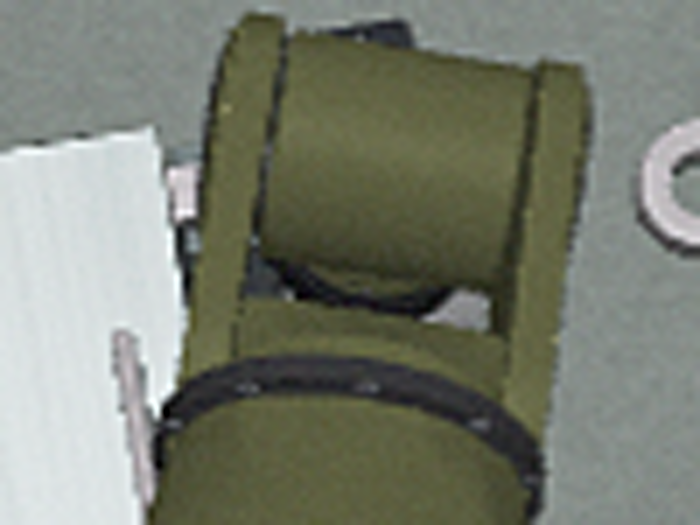

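The bar tip at about (170,190) is now just off the flap edge, so travel is near 32 mm, as expected. I'll keep winding to the stop.

>>> apply_moves(plan=[8.9,-1.9,0,0,8.4,-3.4,0,0,7.7,-4.8,0,0,6.7,-6.1,0,0,5.6,-7.2,0,0,4.2,-8.0,0,0,2.8,-8.6,0,0,0,0,0,0])

```text
time_s: 8.3
ee_pos: [0.5721, -0.0279, 0.1348]
eef_rot: [-3.141, 0.0, 1.741]
force: [-0.7, -0.3, 4.6]
grip_width: 0.0215
grip_force: 12.0
```

>>> apply_moves(plan=[0.8,-4.5,0,0,0.4,-4.5,0,0,0,-4.5,0,0,0,0,0,0])

```text
time_s: 8.7
ee_pos: [0.559, -0.0293, 0.1347]
eef_rot: [-3.141, 0.0, 1.741]
force: [-1.4, -2.2, 6.8]
grip_width: 0.0214
grip_force: 12.0
```

>>> apply_moves(plan=[-0.8,-4.5,0,0,-1.2,-4.4,0,0,0,0,0,0])

```text
time_s: 9.0
ee_pos: [0.5505, -0.0323, 0.1347]
eef_rot: [-3.141, -0.001, 1.741]
force: [-2.5, 1.5, 7.5]
grip_width: 0.0221
grip_force: 12.0
```

>>> apply_moves(plan=[-1.7,-4.2,0,0,-2.1,-4.0,0,0,0,0,0,0])

```text
time_s: 9.3
ee_pos: [0.5426, -0.0367, 0.1347]
eef_rot: [-3.14, -0.002, 1.741]
force: [-6.0, 6.8, 10.0]
grip_width: 0.0219
grip_force: 12.0
```

>>> apply_moves(plan=[-2.7,-4.0,0,0,-3.0,-3.5,0,0,0,0,0,0])

```text
time_s: 9.6
ee_pos: [0.5376, -0.0436, 0.1347]
eef_rot: [3.139, -0.002, 1.741]
force: [5.3, 7.7, 4.6]
grip_width: 0.0219
grip_force: 12.0
```

>>> apply_moves(plan=[-3.3,-3.3,0,0,-3.5,-2.9,0,0,0,0,0,0])

```text
time_s: 9.9
ee_pos: [0.5348, -0.0528, 0.135]
eef_rot: [3.134, 0.002, 1.74]
force: [25.4, -4.7, -8.1]
grip_width: 0.028
grip_force: 12.7
```

The grip is being pushed open and the force has jumped, so the stop is reached. I'll release, rise and check.

>>> apply_moves(plan=[0,0,0,0,0,0,0,0,0,0,0,0,0,0,-15,0,0,0,-20,0,0,0,-25,0,0,0,-20,0,-20,-20,-10,0,-40,-30,0,0,-40,-30,0,0,-40,-30,0,0,-30,-20,0,0,0,0,0,0], hand=0)

```text
time_s: 11.2
ee_pos: [0.431, -0.2446, 0.2241]
eef_rot: [-3.141, -0.0, 1.737]
force: [0.2, 0.9, -0.9]
grip_width: 0.0471
grip_force: 0.0
```

```bash
python3 - <<'E'
from h import *
from station import camera
w=np.array([.5704,-.0797])
go([*w,.134])
c=camera("top"); np.savez("pics/top1.npz",**c); crop(c,230,95,100,75,7,"pics/c3.png")
E
```

```text
t 11.2 pos [ 0.431  -0.2446  0.2241] rpy [-3.1405e+00 -4.0000e-04  1.7368e+00] F [ 0.2  0.9 -0.9] delta mm [139.6 164.8  90.1]
```

View pics/c3.png

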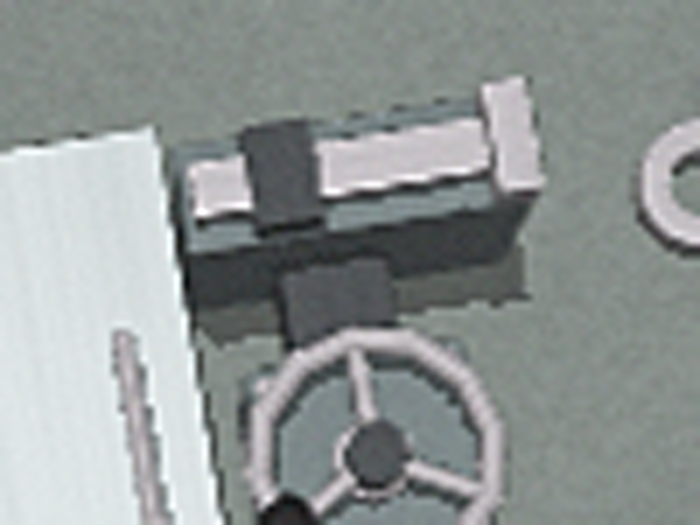

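The bar's tail now touches the stop block at (490,150), so it is fully back, and the knob stands clear at (288,510). Next is the flap handle.

>>> apply_moves(plan=[0,0,0,0.15,0,0,0,0.15,0,0,0,0.15,0,0,0,0.15,0,0,0,0.15,0,0,0,0.15,0,0,0,0.15,0,0,0,0.15,0,0,0,0.15,0,0,0,0.15,0,0,0,0.067])

```text
time_s: 12.35
ee_pos: [0.4333, -0.2406, 0.2242]
eef_rot: [-3.141, 0.001, 0.169]
force: [0.6, 0.6, 0.6]
grip_width: 0.047
grip_force: 0.0
```

>>> apply_moves(plan=[15,-18,0,0,25,-30,0,0,25,-30,0,0,25,-30,0,0,25,-30,0,0,25,-30,0,0,25,-30,0,0,20,-26,0,0,10,-14,0,0,0,0,0,0])

```text
time_s: 13.35
ee_pos: [0.5839, 0.0285, 0.2239]
eef_rot: [-3.141, 0.001, 0.177]
force: [-0.7, -0.7, -0.5]
grip_width: 0.0473
grip_force: 0.0
```

```bash
python3 - <<'E'
from h import *
go([.583,.0235,.1395])
E
```

```text
t 13.35 pos [0.5839 0.0285 0.2239] rpy [-3.1412e+00  1.0000e-03  1.7690e-01] F [-0.7 -0.7 -0.5] delta mm [-1.8  4.8 84.4]
```

>>> apply_moves(plan=[-1,4,8,0.005,0,1,15,0,0,0,15,0,0,0,15,0,0,0,15,0,0,0,10,0,0,0,6,0,0,0,0,0])

```text
time_s: 14.15
ee_pos: [0.5833, 0.0206, 0.1399]
eef_rot: [-3.141, 0.001, 0.168]
force: [-0.3, -0.5, 0.1]
grip_width: 0.0468
grip_force: 0.0
```

>>> apply_moves(plan=[0,0,0,0,0,0,0,0,0,0,0,0,0,0,0,0,0,0,0,0,0,0,0,0], hand=-1, squeeze=25)

```text
time_s: 14.75
ee_pos: [0.5835, 0.0229, 0.1406]
eef_rot: [-3.139, -0.0, 0.169]
force: [-2.2, 11.7, 1.8]
grip_width: 0.009
grip_force: 25.0
```

```bash
python3 - <<'E'
from h import *
from station import monitor
go([.583,.0235,.1395])
t=np.linspace(0,1.66,24); t=np.append(t,[])
y=-100*np.cos(t)+48*np.sin(t); z=48*np.cos(t)+100*np.sin(t)
print([(round(-a,1),round(-b,1)) for a,b in zip(np.diff(y),np.diff(z))])
E
```

```text
t 14.75 pos [0.5835 0.0229 0.1406] rpy [-3.1388e+00 -1.0000e-04  1.6940e-01] F [-2.2 11.7  1.8] delta mm [-0.4 -0.7  1.1]
[(np.float64(-3.7), np.float64(-7.1)), (np.float64(-4.2), np.float64(-6.8)), (np.float64(-4.7), np.float64(-6.5)), (np.float64(-5.2), np.float64(-6.1)), (np.float64(-5.6), np.float64(-5.7)), (np.float64(-6.0), np.float64(-5.3)), (np.float64(-6.4), np.float64(-4.9)), (np.float64(-6.7), np.float64(-4.4)), (np.float64(-7.0), np.float64(-3.9)), (np.float64(-7.2), np.float64(-3.4)), (np.float64(-7.5), np.float64(-2.9)), (np.float64(-7.7), np.float64(-2.3)), (np.float64(-7.8), np.float64(-1.8)), (np.float64(-7.9), np.float64(-1.2)), (np.float64(-8.0), np.float64(-0.6)), (np.float64(-8.0), np.float64(-0.0)), (np.float64(-8.0), np.float64(0.5)), (np.float64(-7.9), np.float64(1.1)), (np.float64(-7.8), np.float64(1.7)), (np.float64(-7.7), np.float64(2.2)), (np.float64(-7.5), np.float64(2.8)), (np.float64(-7.3), np.float64(3.3)), (np.float64(-7.0), np.float64(3.8))]
```

>>> apply_moves(plan=[0,-2,0,0,0,-3.7,-7.1,0,0,-4.2,-6.8,0,0,-4.7,-6.5,0,0,-5.2,-6.1,0,0,-5.6,-5.7,0,0,-6,-5.3,0])

```text
time_s: 15.45
ee_pos: [0.5788, 0.0507, 0.1787]
eef_rot: [3.138, -0.001, 0.168]
force: [0.8, -11.2, 4.0]
grip_width: 0.0089
grip_force: 25.0
```

>>> apply_moves(plan=[0,-6.4,-4.9,0,0,-6.7,-4.4,0,0,-7,-3.9,0,0,-7.2,-3.4,0,0,-7.5,-2.9,0,0,-7.7,-2.3,0])

```text
time_s: 16.05
ee_pos: [0.5722, 0.0929, 0.2013]
eef_rot: [3.139, -0.003, 0.168]
force: [1.6, -7.9, 5.9]
grip_width: 0.0091
grip_force: 25.0
```

>>> apply_moves(plan=[0,-7.8,-1.8,0,0,-7.9,-1.2,0,0,-8,-0.6,0,0,-8,0,0,0,-8,0.5,0,0,-7.9,1.1,0])

```text
time_s: 16.65
ee_pos: [0.564, 0.1406, 0.2026]
eef_rot: [3.14, -0.002, 0.168]
force: [4.3, -3.4, 5.3]
grip_width: 0.0091
grip_force: 25.0
```

>>> apply_moves(plan=[0,-7.8,1.7,0,0,-7.7,2.2,0,0,-7.5,2.8,0,0,-7.3,3.3,0,0,-7,3.8,0,0,0,0,0])

```text
time_s: 17.25
ee_pos: [0.5573, 0.1786, 0.1877]
eef_rot: [-3.141, -0.001, 0.169]
force: [4.9, 2.2, -1.7]
grip_width: 0.009
grip_force: 25.0
```

```bash
python3 - <<'E'
from h import *
from station import monitor
from scipy.optimize import brentq
go([.583,.0235,.1395])
p=monitor.get_obs()["ee_pos"]; th=.17
q=p[:2]-np.array([.5968,.0613]); yt=-np.sin(th)*q[0]+np.cos(th)*q[1]; y=yt-.065; z=p[2]+.019-.1105
print("radius",np.hypot(y,z),"flap angle",np.arctan2(48,-100)-np.arctan2(z,y))
E
```

```text
t 17.25 pos [0.5573 0.1786 0.1877] rpy [-3.1412e+00 -1.1000e-03  1.6940e-01] F [ 4.9  2.2 -1.7] delta mm [ -0.8 157.2  48.2]
radius 0.11198517677551943 flap angle 1.660320487025463
```

>>> apply_moves(plan=[0,0,0,0,0,0,0,0,0,0,0,0,0,0,-10,0,0,0,-25,0,0,0,-25,0,0,0,-25,0,0,0,-20,0,0,0,0,0], hand=-0.25)

```text
time_s: 18.15
ee_pos: [0.5577, 0.1779, 0.2964]
eef_rot: [-3.141, -0.005, 0.169]
force: [-0.6, -0.7, -0.1]
grip_width: 0.0354
grip_force: 0.0
```

>>> apply_moves(plan=[-10,10,0,-0.15,-15,20,0,-0.15,-15,25,0,-0.15,-15,25,0,-0.15,-10,30,0,-0.15,0,30,0,-0.15,0,30,0,-0.15,0,30,0,-0.15,0,30,0,-0.15,0,30,0,-0.15,0,30,0,-0.071,0,0,0,0])

```text
time_s: 19.35
ee_pos: [0.724, 0.0082, 0.2886]
eef_rot: [-3.137, -0.001, 1.742]
force: [-0.0, -0.8, -1.5]
grip_width: 0.0355
grip_force: 0.0
```

>>> apply_moves(plan=[-7,-20,0,0,-7,-34,0,0,-7,-34,0,0,-7,-34,0,0,-7,-34,0,0,-7,-34,0,0,-7,-34,0,0,-7,-34,0,0,-7,-34,0,0,-7,-34,0,0,-4,-15,0,0,0,0,0,0])

```text
time_s: 20.55
ee_pos: [0.3973, -0.1224, 0.2932]
eef_rot: [3.141, 0.001, 1.737]
force: [0.4, -0.1, -0.9]
grip_width: 0.0352
grip_force: 0.0
```

```bash
python3 - <<'E'
from h import *
from station import camera
go([.5476,.0529,.2])
c=camera("top"); np.savez("pics/top2.npz",**c); crop(c,200,95,80,100,6,"pics/c4.png")
E
```

```text
t 20.55 pos [ 0.3973 -0.1224  0.2932] rpy [3.1405e+00 7.0000e-04 1.7375e+00] F [ 0.4 -0.1 -0.9] delta mm [148.  177.3  93.2]
```

View pics/c4.png

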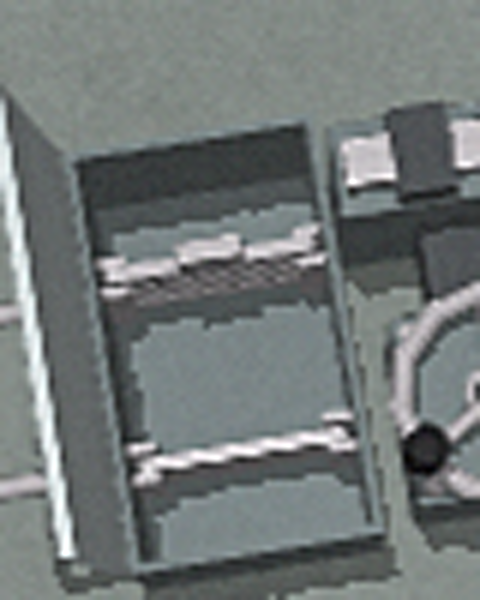

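The flap stands upright on the left. The tabbed, gridded plate is in the upper slot (slot_b) with its tab at about (210,249), and the blank is in the lower slot at about (240,452).

```bash
python3 - <<'E'
from h import *
c=np.load("pics/top2.npz")
p=ray(c,200+210.5/6-.5,95+249.5/6-.5,.104); print(p)
go([.6461,.0698,.29])
E
```

```text
[0.64708317 0.06946019 0.104     ]
t 20.6 pos [ 0.3984 -0.1221  0.2931] rpy [3.1406e+00 4.0000e-04 1.7381e+00] F [-0.   0.8  0.2] delta mm [148.  276.2   3.1]
```

>>> apply_moves(plan=[8,15,0,0,16,30,0,0,16,30,0,0,16,30,0,0,16,30,0,0,16,30,0,0,16,30,0,0,16,30,0,0,14,26,0,0,9,17,0,0,4,8,0,0,0,0,0,0])

```text
time_s: 21.8
ee_pos: [0.6464, 0.0704, 0.2916]
eef_rot: [-3.14, -0.0, 1.741]
force: [-0.3, 0.4, 0.6]
grip_width: 0.0349
grip_force: 0.0
```

```bash
python3 - <<'E'
from h import *
go([.6464,.0697,.075])
E
```

```text
t 21.8 pos [0.6464 0.0704 0.2916] rpy [-3.1401e+00 -3.0000e-04  1.7408e+00] F [-0.3  0.4  0.6] delta mm [-6.000e-01 -1.000e-01  2.166e+02]
```

>>> apply_moves(plan=[0,0,15,0,0,0,25,0,0,0,25,0,0,0,25,0,0,0,25,0,0,0,25,0,0,0,20,0,0,0,15,0,0,0,15,0,0,0,12,0,0,0,9,0,0,0,5,0,0,0,0,0])

```text
time_s: 23.1
ee_pos: [0.6458, 0.0692, 0.0765]
eef_rot: [-3.141, -0.0, 1.74]
force: [0.3, 0.1, 0.0]
grip_width: 0.0352
grip_force: 0.0
```

>>> apply_moves(plan=[0,0,0,0,0,0,0,0,0,0,0,0,0,0,0,0,0,0,0,0,0,0,0,0], hand=-1, squeeze=35)

```text
time_s: 23.7
ee_pos: [0.6461, 0.0693, 0.0774]
eef_rot: [3.141, 0.0, 1.74]
force: [0.4, -0.3, 4.3]
grip_width: 0.0119
grip_force: 35.0
```

>>> apply_moves(plan=[0,0,-4,0,0,0,-8,0,0,0,-10,0,0,0,-12,0,0,0,-12,0,0,0,-12,0,0,0,-12,0,0,0,-12,0,0,0,-12,0,0,0,-14,0,0,0,-14,0,0,0,-14,0,0,0,-14,0,0,0,-14,0,0,0,-12,0,0,0,-10,0,0,0,-8,0,0,0,-4,0,0,0,0,0])

```text
time_s: 25.6
ee_pos: [0.646, 0.0692, 0.2753]
eef_rot: [3.141, 0.0, 1.74]
force: [-1.2, -0.6, -3.7]
grip_width: 0.0116
grip_force: 35.0
```

```bash
python3 - <<'E'
from h import *
go([.4871,-.317,.265])
from station import camera
c=camera("side"); crop(c,180,60,160,120,5,"pics/s2.png")
E
```

```text
t 25.6 pos [0.646  0.0692 0.2753] rpy [3.1412e+00 1.0000e-04 1.7398e+00] F [-1.2 -0.6 -3.7] delta mm [-354.  -221.6   10.3]
```

View pics/s2.png

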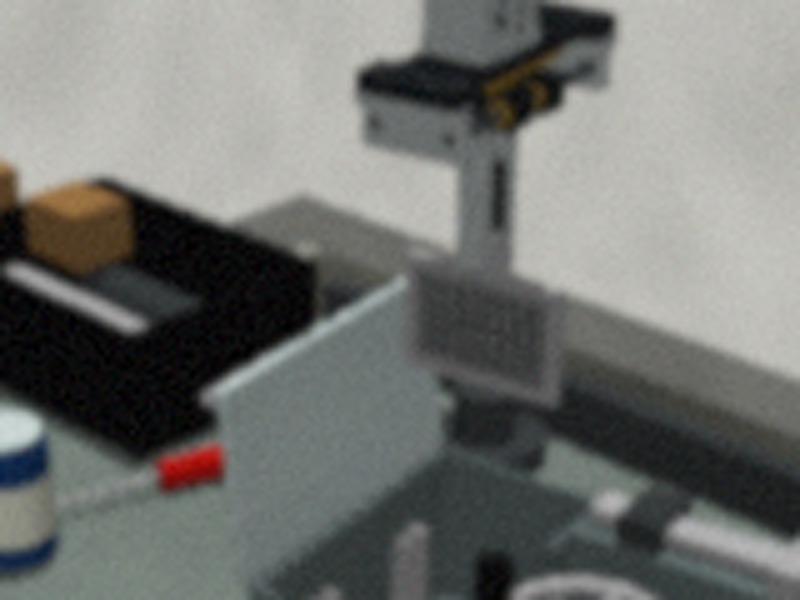

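The gridded plate hangs upright in the gripper at about (485,335), clear of the tank, with the flap still open. Now I'll carry it to the tray.

>>> apply_moves(plan=[-8,-5,0,0,-16,-10,0,0,-20,-12,0,0,-20,-13,0,0,-20,-13,0,0,-20,-12,0,0,-20,-13,0,0,-20,-12,0,0,-20,-13,0,0,-20,-12,0,0,-20,-13,0,0,-20,-12,0,0,-20,-13,0,0,-20,-12,0,0,-20,-13,0,0,-20,-12,0,0,-20,-12,0,0,-16,-10,0,0,-10,-6,0,0,-6,-4,0,0])

```text
time_s: 27.65
ee_pos: [0.4863, -0.3198, 0.2746]
eef_rot: [-3.141, -0.0, 1.739]
force: [-0.3, -0.1, -2.3]
grip_width: 0.0118
grip_force: 35.0
```

>>> apply_moves(plan=[0,0,0,0.04,0,0,0,0.05,0,0,0,0.05,0,0,0,0.05,0,0,0,0.026,0,0,0,0,0,0,0,0])

```text
time_s: 28.35
ee_pos: [0.487, -0.3189, 0.2749]
eef_rot: [-3.142, -0.0, 1.525]
force: [0.3, -0.0, -2.9]
grip_width: 0.0119
grip_force: 35.0
```

```bash
python3 - <<'E'
from h import *
go([.4871,-.317,.20])
E
```

```text
t 28.35 pos [ 0.487  -0.3189  0.2749] rpy [-3.1416e+00 -1.0000e-04  1.5252e+00] F [ 0.3 -0.  -2.9] delta mm [ 1.9  0.  74.9]
```

>>> apply_moves(plan=[2,0,4,0,0,0,8,0,0,0,10,0,0,0,12,0,0,0,12,0,0,0,12,0,0,0,8,0,0,0,5,0,0,0,3,0,0,0,1,0,0,0,0,0,0,0,0,0,0,0,0,0,0,0,0,0,0,0,0,0,0,0,0,0])

```text
time_s: 29.95
ee_pos: [0.4871, -0.317, 0.2]
eef_rot: [3.141, 0.0, 1.524]
force: [0.3, -0.1, -2.1]
grip_width: 0.0114
grip_force: 35.0
```

```bash
python3 - <<'E'
from h import *
go([.4871,-.317,.20])
from station import camera
c=camera("side"); cv2.imwrite("pics/s3.png",cv2.resize(c["image"][:,:,::-1],(800,600)))
E
```

```text
t 29.95 pos [ 0.4871 -0.317   0.2   ] rpy [3.1415 0.     1.5238] F [ 0.3 -0.1 -2.1] delta mm [ 0.  0. -0.]
```

View pics/s3.png

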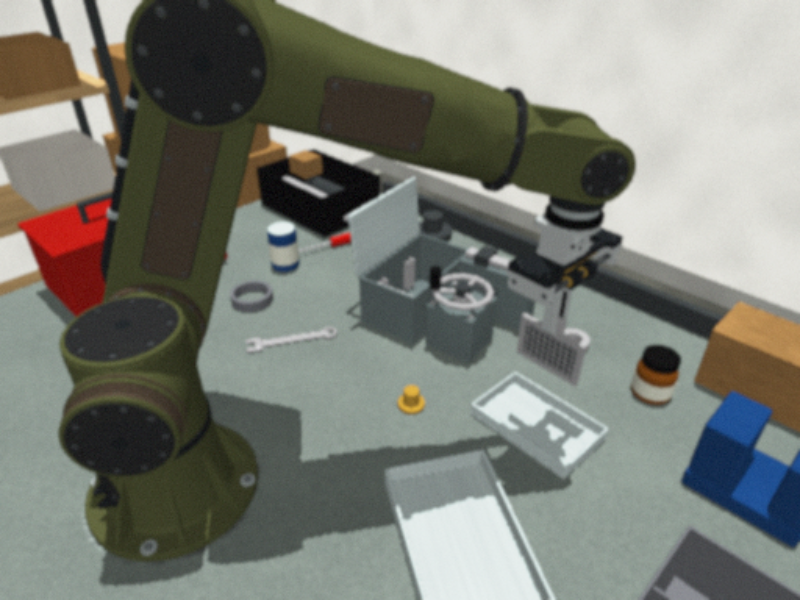

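The plate hangs upright at about (553,348) over the small tray at (540,420), aligned with its long side. The flap is open and nothing else has moved.

```bash
python3 -c "
from station import ctrl
print(ctrl.hand_in())"
```

```text
the job is handed in; nothing more can be done
None
```

I handed the job in at about 30 s of the 72 s allowed: the bar is back on its stop, the flap stands open, and the filter plate is held upright and still about 10 cm above the tray, in line with its long side. The hand-in returned no verdict.

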